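Unlatch and slide open the filter housing with the yellow tab

ROBOT

A 7-joint arm with a two-finger parallel gripper is mounted at the origin on a cart in front of the work surface, level with it; the furniture and walls round the work are solid. World frame = base frame: x ahead of the robot, y to its left, z up, the work surface at z = 0. Lengths are in m, angles in rad, forces in N, time in s.
With the tool pointing down it reaches from about 0.4 to 0.85 m from the base axis. Payload 10.4 kg.
Tool frame: the origin (TCP) lies at the very end of the fingers, on their centre line; the grasp point (between the pads) lies 19 mm behind it (r.pinch_z is the distance from the TCP to the grasp point, in m); z points along the fingers, y is the line along which they close (so a half turn about z gives the same grasp; the last joint's range is limited). The gripper opens to 87 mm and grips with 3 to 60 N. Pads are 19 mm wide; open, the fingers measure 117 mm over their backs; the gripper's body (75 mm by 190 mm) begins 51 mm behind the grasp point.
Start: joints at [-1.189, 0.332, -0.065, 1.46, 0.022, 1.35, -0.088], TCP at [0.246, 0.575, 0.223] pointing down, gripper open.
Joint ranges: [-2.6, 2.6], [-0.5, 2.12], [-1.47, 1.34], [0.16, 2.42], [-1.27, 4.41], [0.06, 2.06], [-2.6, 2.6]. Speed limits (rad/s): [2.22, 2.22, 2.79, 2.79, 3.14, 3.14, 3.14].

INTERFACE

Orientations are given as a unit quaternion [x, y, z, w].
In Python, from bench import sensors, vision, r gives the robot as it stands.
- The arm moves only by the shell command python3 -m crank 'ROWS' [OPENING] [FORCE]. ROWS is JSON, a list of rows, each a list of 2 entries, a list of its own where there are three numbers: the shift along the tool's x, y, z normalised to -1 to 1, where 1 is 3 cm, then the turn about the tool's z normalised to -1 to 1, where 1 is 8 degrees. A call has 1 to 12 rows; each row shifts and turns the commanded pose from where the row before left it, along the tool's axes as they then stand; what a row does not reach is not made up. A row lasts 1/8 s, in which the tool goes at most 62.5 mm and 10.7 degrees, less where a joint would pass 70% of its speed; a pose out of reach is approached as far as the arm can. A call with a number of a shift or a turn outside -1 to 1 is refused whole. A call with a gripper value outside its range is refused whole. OPENING is the opening, from 0 (shut) to 1 (fully open), set as the call begins (- or left out, the last holds). The fingers move at their own pace and stop on an object; FORCE is the grip in N (left out, the last holds). Time passes only in rows, so rows that do not move let the fingers close. It gives the time, the measured TCP pose, the force, the opening and the grip force at its end, in the units of the state.
- sensors.read_state(): the state, without advancing time (a new reading comes with each control period).
- vision.camera(name): name is "scene" or "top" or "wrist"; returns the picture (384x512x3 uint8, red, green, blue); there is no depth.
- vision.camera_model(name): a dict with "vertical_fov" (degrees; the focal length in pixels is half the picture's height over the tangent of half this angle, whatever the lens; pixels are square), "cx", "cy" (the principal point, pixels), "camera_from_world" (4x4, takes a point from world to camera coordinates); the wrist camera has in their place "hand_eye" (4x4, takes a point from camera to tool coordinates, whose origin is the TCP and whose axes are the flange's). Camera axes: x right, y down, z forward; pixel columns grow to the right and rows downward; lengths in m; the calibration is good to about 2 mm. The wrist camera is an equidistant fisheye: a pixel r from the principal point sees the ray r / f radians off the axis. A picture is of the moment at which its call begins: read the wrist's pose just before it. camera_model takes no time and is no camera call.
- r.close_job(): hands the job in; it is judged then, once.
The state is a dict: "time": time; "joint_positions": joint angles; "joint_vel": joint speeds; "joint_torque": joint torques, N m; "ee_pos": TCP position; "eef_rot": TCP orientation; "ft_force": force on the tool from outside, world axes, zero at the start; "torque": the same for the moment, N m; "width": finger opening in m; "grip_force": force on a finger pad.
Only numpy, scipy, OpenCV 4.12 (cv2) and the standard library are available. Lean on these libraries where they do the work, as an engineer would, in place of code of your own. Each camera call takes 0.05 s, during which the arm holds its last target. There are 200 camera calls.

TASK

Open the filter housing that has the yellow tab: press its snap tab all the way down with the fingertips, then push the released cover off its seat and along onto the empty parking ledge, close to the ledge's end stop, so that the filter is wholly uncovered. Only press and push: the cover must not be lifted off its runway. Leave the housing with the blue tab shut and do not disturb the other things on the bench.

Things in the scene. Friction and masses are not known exactly. Their poses are not given: they have to be found in the camera images.
- yellow_housing: White filter housing with the yellow tab, fixed. 200 (x) x 96 (y) mm plus a tab block on its -y side. Origin on the worktop under its middle, z up. Runway 40 mm above the worktop; along +x: rear stop (x -102, 4 mm high), seat with filter well (-97 to -14), parking ledge (-14 to 94). Lips (top at z 51, inner edges y +-36) hold the seated cover down; it can only slide to +x, onto the ledge.
- yellow_cover: Loose grey cover of the yellow-tab housing, plate 80 (x) x 84 x 6 mm, 0.12 kg, axes as the housing's; origin at the centre of its underside. Black ridge on top to push: 10 mm thick in x, 46 wide, centred 15 mm ahead (+x) of the origin, rising 14 mm above the plate. In the housing's frame the origin is at x -56, z 40 mm when shut, x +54 at the end stop. Slides lightly.
- yellow_tab (a joint): Slide of the yellow snap tab: 0 = up (locked), 0.010 m = pressed fully down. Moves straight down against about 4 N friction, no spring: it stays where it is pushed. Its tooth blocks the cover's front edge until it is pressed about 8 mm or more.
- yellow_tab_pad (a point): Centre of the top of the yellow tab's press pad (30 x 28 mm), at the -y side of the housing (at x -6, y -68 mm in its frame); 66 mm above the worktop when up, 56 when fully pressed; moves with the tab.
- yellow_ledge (a point): Middle of the parking ledge of the yellow-tab housing, on its runway surface, 40 mm above the worktop, at x +54 in the housing's frame: the cover's origin comes here when it rests against the end stop. Side guides 5 mm and end stop 8 mm above the runway.
- blue_housing: White filter housing with the blue tab, fixed. 200 (x) x 96 (y) mm plus a tab block on its -y side. Origin on the worktop under its middle, z up. Runway 40 mm above the worktop; along +x: rear stop (x -102, 4 mm high), seat with filter well (-97 to -14), parking ledge (-14 to 94). Lips (top at z 51, inner edges y +-36) hold the seated cover down; it can only slide to +x, onto the ledge.
- blue_cover: Loose grey cover of the blue-tab housing, plate 80 (x) x 84 x 6 mm, 0.12 kg, axes as the housing's; origin at the centre of its underside. Black ridge on top to push: 10 mm thick in x, 46 wide, centred 15 mm ahead (+x) of the origin, rising 14 mm above the plate. In the housing's frame the origin is at x -56, z 40 mm when shut, x +54 at the end stop. Slides lightly.
- blue_tab (a joint): Slide of the blue snap tab: 0 = up (locked), 0.010 m = pressed fully down. Moves straight down against about 4 N friction, no spring: it stays where it is pushed. Its tooth blocks the cover's front edge until it is pressed about 8 mm or more.
- blue_tab_pad (a point): Centre of the top of the blue tab's press pad (30 x 28 mm), at the -y side of the housing (at x -6, y -68 mm in its frame); 66 mm above the worktop when up, 56 when fully pressed; moves with the tab.
- blue_ledge (a point): Middle of the parking ledge of the blue-tab housing, on its runway surface, 40 mm above the worktop, at x +54 in the housing's frame: the cover's origin comes here when it rests against the end stop. Side guides 5 mm and end stop 8 mm above the runway.
- stain_bottle: Brown glass stain bottle with a blue cap, 38 mm across, 70 mm tall, standing between the housings; origin under its centre. Leave it alone.
- serum_tube: Serum tube with yellow cap lying on the worktop, 106 mm long, 17 mm thick; origin under its centre, long axis its y. Leave it alone.
- red_marker: White marker pen with red cap lying at the right, 138 mm long, 18 mm thick; origin under its centre, long axis its y. Leave it alone.
- specimen_cup: Specimen cup with yellow lid, 66 mm across, 70 mm tall, standing at the back; origin under its centre. Leave it alone.
- petri: Round closed dish, 62 mm across, 16 mm high, at the back; origin under its centre. Leave it alone.
Things that resemble listed ones, but are neither listed nor needed, are in the scene too. What is shaped like the yellow_housing but orange is not meant.

How it is judged:
On the way, in this order (a step that is already met when the one before it is completed fails the run):
1. the yellow tab is pressed all the way down while the cover is still on its seat (value of joint yellow_tab above 0.0085 m and x of yellow_cover in the frame of yellow_housing below -0.045 m), for 0.1 s.
2. the cover of the yellow-tab housing is pushed onto the parking ledge (x of yellow_cover in the frame of yellow_housing above 0.034 m and z of yellow_cover in the frame of yellow_housing between 0.036 and 0.044 m and angle between yellow_cover's own z axis and vertical below 0.08 rad and value of joint yellow_tab above 0.008 m), for 0.2 s.
At the end, for the whole second after the job is handed in: The cover of the yellow-tab housing lies flat and at rest on the parking ledge, its centre at least 34 mm ahead of the housing's middle (within about 20 mm of the end stop), its tab still down (at least 8 mm); the blue tab is up (under 5 mm) and its cover in place within 10 mm (all of step 2 and linear speed of yellow_cover below 0.01 m/s and value of joint blue_tab below 0.005 m and distance of blue_cover from where it was at the start of the episode below 0.01 m); the robot touches nothing.
It fails at once if the cover is lifted (its centre more than 10 mm above its runway, or tipped over 0.3 rad) (z of yellow_cover in the frame of yellow_housing above 0.05 m or angle between yellow_cover's own z axis and vertical above 0.3 rad).
It fails at once if the blue tab is pressed in or the cover of its housing is moved (not (value of joint blue_tab below 0.005 m and distance of blue_cover from where it was at the start of the episode below 0.01 m)).
It fails at once if a bystander on the bench is moved more than 20 mm or tipped (distance of any of stain_bottle, serum_tube, red_marker, specimen_cup, petri from where it was at the start of the episode above 0.02 m or angle between any of stain_bottle, specimen_cup's own z axis and vertical above 0.4 rad).
It also fails if it takes over 35 s, if anything falls off the work surface, if the arm or the gripper's body presses on something with over 40 N, if the wrist force passes 120 N, or if a joint passes its speed limit or range.

## Working session

There is one attempt and no reset: what is moved stays moved. The work goes in short steps, Python scripts to look and compute and a shell command to move; the robot and the scene stay as the last step left them, time stands still between calls to the robot, and variables do not carry over. Pictures are saved under pics/ and viewed, at most 10 in all, crops included, and the job is handed in when it is done.

```bash
ls; mkdir -p pics; python3 - <<'E'
from bench import sensors, vision, r
import cv2,numpy as np
s=sensors.read_state();print({k:np.round(s[k],3).tolist() for k in ('time','ee_pos','eef_rot','ft_force','width')})
for n in('scene','top'):
    im=vision.camera(n);cv2.imwrite(f'pics/{n}.png',cv2.cvtColor(im,cv2.COLOR_RGB2BGR))
    m=vision.camera_model(n);print(n,m)
print(vision.camera_model('wrist'))
E
```

```text
pics
{'time': 0.0, 'ee_pos': [0.246, 0.574, 0.222], 'eef_rot': [0.201, 0.98, -0.001, -0.0], 'ft_force': [0.705, 0.11, 0.107], 'width': 0.087}
scene {'vertical_fov': 44.10976232154698, 'cx': 248.66451556043697, 'cy': 186.70578677090853, 'camera_from_world': array([[ 0.56553704, -0.82463096, -0.0123142 , -0.21885118],
       [-0.63322746, -0.42460828, -0.64709412,  0.48110049],
       [ 0.52838513,  0.37375338, -0.76231067,  1.36112328],
       [ 0.        ,  0.        ,  0.        ,  1.        ]])}
top {'vertical_fov': 45.381418496187734, 'cx': 254.58236889353032, 'cy': 191.73538232531, 'camera_from_world': array([[-0.00659   , -0.99997308, -0.00322579,  0.16283765],
       [-0.99861357,  0.00674945, -0.05220516,  0.56444506],
       [ 0.05222553,  0.00287728, -0.99863117,  1.51975268],
       [ 0.        ,  0.        ,  0.        ,  1.        ]])}
{'vertical_fov': 65.70646984690485, 'cx': 253.74004189893, 'cy': 188.73588971304184, 'hand_eye': array([[-1.11330111e-03, -9.53481699e-01, -3.01448853e-01,
         8.20026602e-02],
       [ 9.99996800e-01, -1.74631645e-03,  1.83043733e-03,
        -7.60270795e-06],
       [-2.27171358e-03, -3.01445851e-01,  9.53480592e-01,
        -1.61929410e-01],
       [ 0.00000000e+00,  0.00000000e+00,  0.00000000e+00,
         1.00000000e+00]])}
```

View pics/top.png

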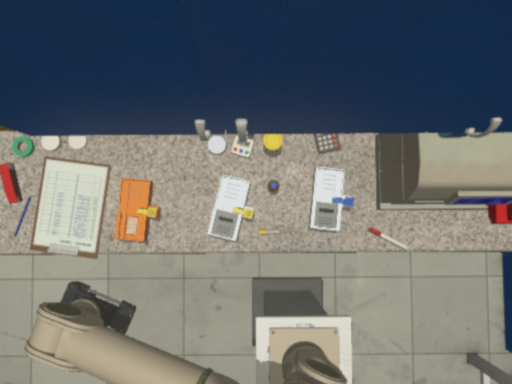

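View pics/scene.png

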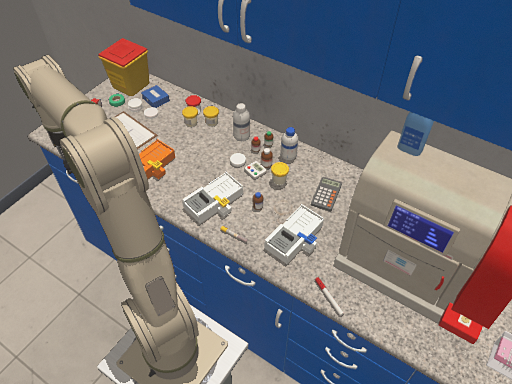

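The top view shows the yellow-tab housing at about (229,208), with its tab at (244,213) and its +x end pointing up in the picture. The blue housing is at (327,198), the orange decoy at (133,210) and the bottle at (273,186). The scene view agrees. Next I'll measure the housing.

```bash
cat > h.py <<'E'
from bench import sensors, vision, r
import cv2,numpy as np
from scipy.spatial.transform import Rotation as R
def ray(n,uv,s=None):
    m=vision.camera_model(n);f=192/np.tan(np.radians(m['vertical_fov']/2))
    p=(np.array(uv,float)-[m['cx'],m['cy']])/f
    if n!='wrist':
        T=np.linalg.inv(m['camera_from_world']);d=np.array([*p,1])
    else:
        a=np.linalg.norm(p);d=np.array([*(p*np.sin(a)/max(a,1e-9)),np.cos(a)])
        B=np.eye(4);B[:3,:3]=R.from_quat(s['eef_rot']).as_matrix();B[:3,3]=s['ee_pos'];T=B@m['hand_eye']
    return T[:3,3],T[:3,:3]@d
def onz(n,uv,z,s=None):
    o,d=ray(n,uv,s);return o+d*(z-o[2])/d[2]
def mask(im,lo,hi,box):
    h=cv2.cvtColor(im,cv2.COLOR_RGB2HSV);m=cv2.inRange(h,lo,hi);k=np.zeros_like(m);x0,y0,x1,y1=box;k[y0:y1,x0:x1]=255
    return m&k
def big(m): return max(cv2.findContours(m,cv2.RETR_EXTERNAL,cv2.CHAIN_APPROX_NONE)[0],key=cv2.contourArea)
E
python3 - <<'E'
from h import *
im=cv2.cvtColor(cv2.imread('pics/top.png'),cv2.COLOR_BGR2RGB)
w=mask(im,(0,0,190),(180,40,255),(200,165,257,245))
rc=cv2.minAreaRect(cv2.convexHull(big(cv2.morphologyEx(w,cv2.MORPH_CLOSE,np.ones((5,5))))));print(rc)
P=np.array([onz('top',p,.045)[:2] for p in cv2.boxPoints(rc)]);print(P.round(3),P.mean(0))
y=mask(im,(20,120,120),(35,255,255),(225,200,257,225));c=big(y);M=cv2.moments(c)
t=onz('top',(M['m10']/M['m00'],M['m01']/M['m00']),.064);print(t,cv2.boundingRect(c))
e=[P[1]-P[0],P[2]-P[1]];e=max(e,key=np.linalg.norm);e=e/np.linalg.norm(e)*np.sign(e[0]);print('yaw',np.degrees(np.arctan2(e[1],e[0])))
s=sensors.read_state();x=R.from_quat(s['eef_rot']).as_matrix()[:,0];print('toolx',np.degrees(np.arctan2(x[1],x[0])))
E
```

```text
((232.61767578125, 208.0294189453125), (39.53330612182617, 61.361507415771484), 14.03624439239502)
[[0.43  0.318]
 [0.625 0.269]
 [0.592 0.144]
 [0.398 0.193]] [0.51139696 0.23114358]
[0.49640816 0.19006033 0.064     ] (234, 209, 19, 9)
yaw -14.164756114439857
toolx 156.80598985588324
```

```bash
python3 -m crank '[[[-0.98,-0.65,0.06],0],[[-0.98,-0.65,0.06],0],[[-0.98,-0.65,0.06],0],[[-0.98,-0.65,0.06],0],[[-0.98,-0.65,0.06],0],[[-0.98,-0.65,0.06],0],[[-0.98,-0.65,0.06],0],[[-0.98,-0.65,0.06],0],[[-0.98,-0.65,0.06],0],[[-0.98,-0.65,0.06],0],[[-0.98,-0.65,0.06],0],[[-0.98,-0.65,0.06],0]]' 0
python3 -m crank '[[[0,0,0],-0.6],[[0,0,0],-0.55],[[0,0,0],0],[[0,0,0],0]]'
python3 - <<'E'
from h import *
s=sensors.read_state();im=vision.camera('wrist');np.save('w1.npy',im);import json
json.dump({k:list(map(float,s[k])) for k in('ee_pos','eef_rot')},open('w1.json','w'))
cv2.imwrite('pics/w1.png',cv2.cvtColor(im,cv2.COLOR_RGB2BGR))
x=R.from_quat(s['eef_rot']).as_matrix()[:,0];print('toolx',np.degrees(np.arctan2(x[1],x[0])),s['ee_pos'])
E
```

```text
time: 1.6
ee_pos: [0.4786, 0.2194, 0.2007]
eef_rot: [0.201, 0.98, -0.0, -0.0]
ft_force: [-0.2, -1.1, -0.3]
width: 0.0004
grip_force: 0.0
time: 2.1
ee_pos: [0.4782, 0.2205, 0.2008]
eef_rot: [0.123, 0.992, -0.0, -0.0]
ft_force: [-0.5, 0.1, -0.1]
width: 0.0006
grip_force: 0.0
toolx 165.92012546714096 [0.47815104 0.22050577 0.20080839]
```

View pics/w1.png

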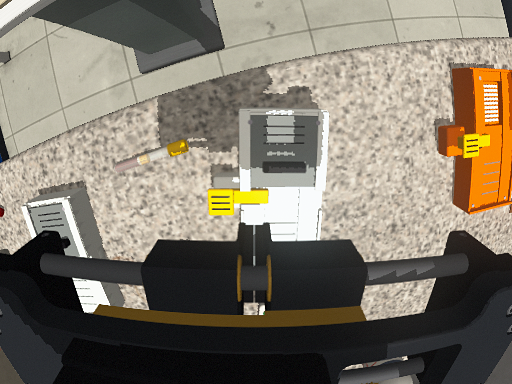

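The wrist view, with its top towards the robot, shows the yellow pad at about (221,202) with its arm reaching right to (268,196). The black ridge is at (285,167) and the cover spans (240–318, 113–187).

```bash
python3 - <<'E'
from h import *
import json
s=json.load(open('w1.json'));im=np.load('w1.npy')
Rm=R.from_quat(s['eef_rot']).as_matrix();p=np.array(s['ee_pos'])
y=big(mask(im,(22,150,120),(35,255,255),(195,180,236,225)))
b=cv2.boundingRect(y);print(b)
y0=cv2.boundingRect(big(mask(im,(22,150,120),(35,255,255),(200,180,290,225))));print(y0)
x0=b[0];col=mask(im,(22,100,100),(35,255,255),(195,180,236,225));ww=np.where(col.any(0))[0]
# pad: columns where tall
hgt=(cv2.morphologyEx(col,cv2.MORPH_CLOSE,np.ones((7,7)))>0).sum(0);print(hgt[204:240])
r_=big(mask(im,(0,0,0),(180,255,75),(255,155,315,178)));rr=cv2.minAreaRect(r_);print('ridge',rr)
pr=onz('wrist',rr[0],.060,s)
P=[onz('wrist',q,.066,s) for q in((b[0],b[1]),(b[0],b[1]+b[3]))]
th=np.radians(-14.1);ex=np.array([np.cos(th),np.sin(th),0]);ey=np.array([-ex[1],ex[0],0])
print('ridge',pr,'pad far edge',P)
L=[onz('wrist',q,.046,s) for q in((240,113),(318,113),(240,187),(318,187))];print(np.round(L,4))
q=cv2.boxPoints(rr);W=np.array([onz('wrist',k,.06,s) for k in q]);print(W.round(4))
print('tool->ridge',Rm.T@(pr-p))
print('pad from ridge (hx35,hy-68):',pr+35e-3*ex-68e-3*ey)
pc=onz('wrist',(b[0]+13,b[1]+b[3]/2),.066,s);print('pad c',pc, Rm.T@(pc-p))
E
```

```text
(208, 189, 28, 26)
(208, 189, 60, 26)
[ 0  0  0  0 14 25 25 25 26 26 26 26 26 26 26 26 26 26 26 26 26 26 26 26
 26 26 26 26 26 26 16 14  0  0  0  0]
ridge ((283.5, 166.5), (11.0, 43.0), 90.0)
ridge [0.47553429 0.25372348 0.06      ] pad far edge [array([0.47822305, 0.17107135, 0.066     ]), array([0.50663916, 0.16234417, 0.066     ])]
[[0.411  0.2229 0.046 ]
 [0.4302 0.304  0.046 ]
 [0.4902 0.2021 0.046 ]
 [0.5118 0.2876 0.046 ]]
[[0.4644 0.2332 0.06  ]
 [0.4752 0.2772 0.06  ]
 [0.4869 0.2748 0.06  ]
 [0.4758 0.2304 0.06  ]]
tool->ridge [0.01059445 0.03160172 0.14080609]
pad from ridge (hx35,hy-68): [0.49291399 0.17924566 0.06      ]
pad c [0.49559736 0.1804489  0.066     ] [-0.02669064 -0.03459147  0.13480827]
```

```bash
python3 -c "
import cv2;a=cv2.imread('pics/w1.png')[95:255,195:345];cv2.imwrite('pics/w1c.png',cv2.resize(a,(750,600)[:2] if 0 else (560,600),interpolation=cv2.INTER_NEAREST) if 0 else cv2.resize(a,None,fx=3.7,fy=3.7,interpolation=cv2.INTER_NEAREST))"
```

```text
(no output)
```

View pics/w1c.png

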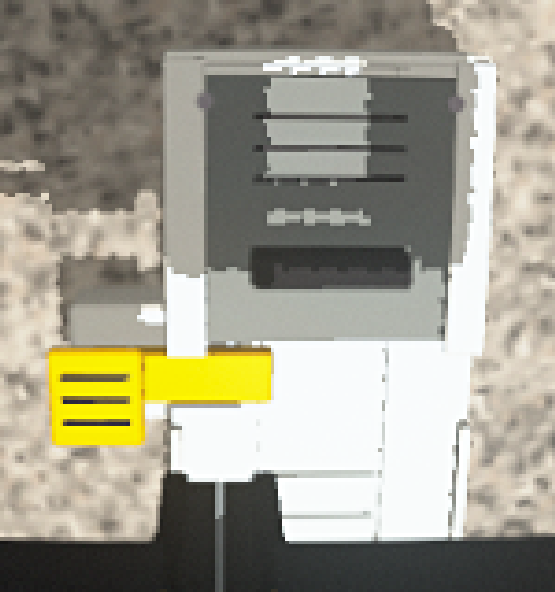

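```bash
python3 -m crank '[[[-0.44,-0.58,0],0],[[-0.44,-0.58,0],0],[[0,0,1],0],[[0,0,1],0],[[0,0,1],0],[[0,0,0.9],0],[[0,0,0],0]]'
python3 -m crank '[[[0,0,0.2],0],[[0,0,0.2],0],[[0,0,0.15],0],[[0,0,0.15],0],[[0,0,0.1],0],[[0,0,0.1],0],[[0,0,0],0],[[0,0,0],0]]'
```

```text
time: 3.02
ee_pos: [0.4941, 0.1798, 0.0823]
eef_rot: [0.122, 0.993, -0.001, -0.002]
ft_force: [0.7, -0.6, 0.9]
width: 0.0008
grip_force: 0.0
time: 4.03
ee_pos: [0.4953, 0.1802, 0.0567]
eef_rot: [0.122, 0.993, -0.0, -0.0]
ft_force: [0.5, -0.3, 0.0]
width: 0.0006
grip_force: 0.0
```

```bash
python3 -m crank '[[[0,0,0.05],0],[[0,0,0.05],0],[[0,0,0],0]]'; python3 -m crank '[[[0,0,0.05],0],[[0,0,0],0],[[0,0,0],0]]'
```

```text
time: 4.4
ee_pos: [0.4956, 0.1802, 0.0562]
eef_rot: [0.122, 0.993, 0.0, -0.0]
ft_force: [-11.5, -5.1, 28.9]
width: 0.0004
grip_force: 14.5
time: 4.78
ee_pos: [0.4957, 0.1802, 0.0559]
eef_rot: [0.122, 0.993, 0.0, -0.0]
ft_force: [-17.6, -7.4, 45.6]
width: 0.0005
grip_force: 22.4
```

```bash
python3 -m crank '[[[0,0,-0.7],0],[[0,0,-0.7],0],[[0.72,0.74,0],0],[[0.71,0.74,0],0],[[0.71,0.73,0],0],[[0,0,0.6],0],[[0,0,0],0]]'
python3 - <<'E'
from h import *
s=sensors.read_state();im=vision.camera('wrist');cv2.imwrite('pics/w2.png',cv2.cvtColor(im,cv2.COLOR_RGB2BGR))
im=vision.camera('scene')[150:250,160:320];cv2.imwrite('pics/s2.png',cv2.resize(cv2.cvtColor(im,cv2.COLOR_RGB2BGR),None,fx=4,fy=4))
ridge=np.array([.4755,.2537,.05]);print(s['ee_pos'],R.from_quat(s['eef_rot']).as_matrix().T@(ridge-s['ee_pos']))
E
```

```text
time: 5.65
ee_pos: [0.4483, 0.2598, 0.0754]
eef_rot: [0.122, 0.993, -0.001, -0.001]
ft_force: [-0.9, -0.1, 1.3]
width: 0.0007
grip_force: 0.0
[0.44827866 0.25975699 0.07540343] [-0.02791722  0.00073969  0.02535951]
```

View pics/s2.png

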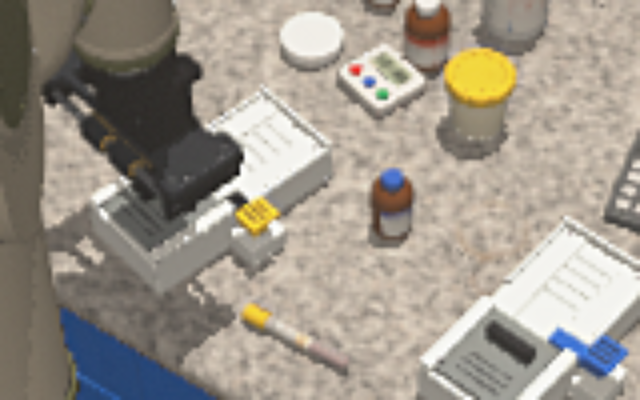

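The scene crop shows the yellow tab lowered at (258,213), with the gripper above the cover just behind the ridge. Nothing else has moved. Next I'll lower to z≈0.051 and push.

```bash
python3 -m crank '[[[0,0,0.5],0],[[0,0,0.3],0],[[0,0,0],0]]'; python3 -m crank '[[[-0.2,0,0],0],[[-0.2,0,0],0],[[-0.2,0,0],0],[[-0.2,0,0],0],[[-0.2,0,0],0],[[-0.2,0,0],0],[[0,0,0],0]]'
```

```text
time: 6.12
ee_pos: [0.4486, 0.2597, 0.0514]
eef_rot: [0.122, 0.993, -0.001, -0.001]
ft_force: [1.1, -0.4, -0.9]
width: 0.0003
grip_force: 0.0
time: 7.0
ee_pos: [0.4847, 0.2511, 0.0524]
eef_rot: [0.122, 0.993, -0.0, 0.0]
ft_force: [0.1, 0.3, 0.3]
width: 0.0004
grip_force: 0.0
```

```bash
python3 -m crank '[[[-0.25,0,0],0],[[-0.25,0,0],0],[[-0.25,0,0],0],[[-0.25,0,0],0],[[-0.25,0,0],0],[[-0.25,0,0],0],[[-0.25,0,0],0],[[-0.25,0,0],0],[[-0.2,0,0],0],[[-0.2,0,0],0],[[-0.1,0,0],0],[[0,0,0],0]]'
python3 - <<'E'
from h import *
im=vision.camera('scene')[150:250,160:320];cv2.imwrite('pics/s3.png',cv2.resize(cv2.cvtColor(im,cv2.COLOR_RGB2BGR),None,fx=4,fy=4))
E
```

```text
time: 8.5
ee_pos: [0.5572, 0.2332, 0.0524]
eef_rot: [0.122, 0.993, 0.0, 0.0]
ft_force: [0.3, 0.8, -0.1]
width: 0.0009
grip_force: 0.0
```

View pics/s3.png

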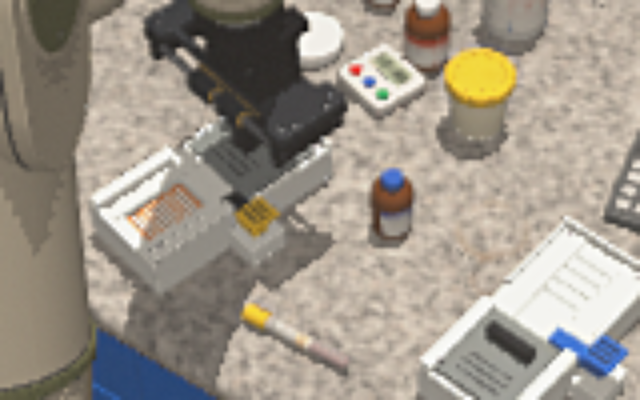

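The cover is now on the ledge and the filter is exposed at about (165,210). I estimate its origin at x≈+43 mm. I'll push a few millimetres more, back off, lift and check.

```bash
python3 -m crank '[[[-0.1,0,0],0],[[-0.1,0,0],0],[[-0.05,0,0],0],[[0,0,0],0]]'; python3 -m crank '[[[0.3,0,0],0],[[0.2,0,0],0],[[0,0,-0.8],0],[[0,0,-1],0],[[0,0,-1],0],[[0,0,-1],0],[[0,0,-1],0],[[0.5,0,0],0],[[0,0,0],0],[[0,0,0],0]]'
python3 - <<'E'
from h import *
s=sensors.read_state();im=vision.camera('wrist');cv2.imwrite('pics/w3.png',cv2.cvtColor(im,cv2.COLOR_RGB2BGR))
import json
json.dump({k:list(map(float,s[k])) for k in('ee_pos','eef_rot')},open('w3.json','w'))
E
```

```text
time: 9.05
ee_pos: [0.5644, 0.2315, 0.0525]
eef_rot: [0.122, 0.993, 0.0, 0.0]
ft_force: [-0.5, -0.1, 0.5]
width: 0.0004
grip_force: 0.0
time: 10.3
ee_pos: [0.5345, 0.2387, 0.1955]
eef_rot: [0.122, 0.993, -0.0, -0.001]
ft_force: [0.6, -0.4, -0.7]
width: 0.0006
grip_force: 0.0
```

View pics/w3.png

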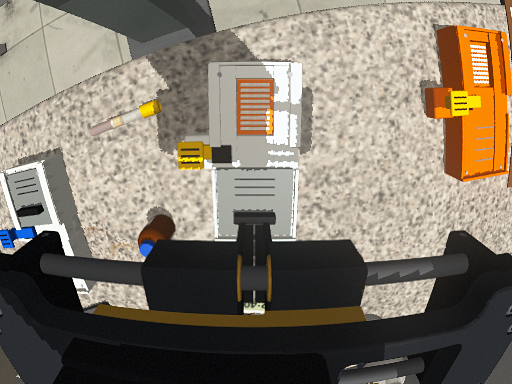

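The wrist view shows the filter fully uncovered at (255,107). The cover is on the ledge, with its rear edge near row 169 and its ridge at (253,217). I'll measure the cover's position.

```bash
python3 - <<'E'
from h import *
import json
s=json.load(open('w3.json'))
r0=np.array([.4755,.2537]);ex=np.array([np.cos(np.radians(-14)),np.sin(np.radians(-14))])
for uv,z,off,n in(((255,169),.046,-55,'rear edge'),((253,217),.060,0,'ridge')):
    p=onz('wrist',uv,z,s);d=(p[:2]-r0)@ex*1e3
    print(n,p.round(4),'cover x mm',-56+d-off)
c=[onz('wrist',u,.046,s)[:2] for u in((215,169),(298,169))];e=c[1]-c[0];print('cover yaw',np.degrees(np.arctan2(-e[0],e[1])))
E
```

```text
rear edge [0.5292 0.2417 0.046 ] cover x mm 53.97818638141054
ridge [0.5772 0.2274 0.06  ] cover x mm 49.01377290148207
cover yaw -14.021625855682093
```

Both features put the cover at x≈49–54 mm, well past the required 34 mm. The tab is down and the arm is clear, so I'm handing in.

```bash
python3 -c "
from bench import r
print(r.close_job())"
```

```text
the job is handed in; nothing more can be done
None
```

The yellow tab is pressed fully down, and its cover is pushed onto the parking ledge at x≈50 mm with the filter fully uncovered; the job is handed in, but no verdict was returned.

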